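# Take a glaze sample off its wire peg and stand it in the batch marker block

### The job

Mark the cups that are to be glazed next: take the teal test tile off its springy wire peg on the sample rack, lifting it over the upturned tip by feel as you slide it off with only a light touch on the wire, never straining it, then lower it upright into the slot of the wooden marker block, fully home, and let go. Leave the amber tile hanging and the cup and beaker where they stand.

Things in the scene. Friction and masses are not known exactly. Their poses are not given: they have to be found in the camera images.
- teal_tile_mid (a point): Centre of the tile to take: ceramic, 44 mm wide (y), 78 tall (z), 5 thick (x), about 50 g, pale clay, lower part glazed teal. A round 15 mm hole goes through, centred 25 mm above this point. It hangs by the hole on one of the two wires, 38-50 mm in front of the frame. Hold it from above by its side edges, wire between the fingers, at hole height: the tip then passes under the palm.
- amber_tile_mid (a point): Centre of the other tile: same shape and size, glazed amber, hanging on the other wire, 120 mm to the side. It stays.
- rack: Fixed wooden sample rack, an open frame 252 mm wide, 185 tall, on an 18 mm high foot reaching 55 mm before and 50 behind the frame's front. Origin: on the table under the middle of that front; x points away from the robot, y left, z up. From its upper bar (26 mm tall) two 3 mm steel wires stand out level to -x, at y = +60 and -60 mm, z = 170 mm; each carries one tile.
- bend_left (a point): On the axis of the left wire (rack y = +60 mm), 80 mm before the frame, axes as the rack's. Here the level wire bends up, in its own vertical plane, for its last 40 mm, ending in a 5 mm red bead. Bent by hand: 16 to 54 degrees above level, each tip different and not given: feel it (or see it).
- bend_right (a point): The same point of the right wire (rack y = -60 mm). Both wires spring up and down, about 5 N per mm at the bend and half that at the tip; over 6 N between tile and rack strains them. Going out along the tip, a tile held too low is pushed up by the wire, one held too high is pushed down. The hole's play about the wire is 1.5 mm either way on the steepest, 5 mm on the flattest.
- marker_block: Fixed wooden block, 50 mm (x) by 100 (y) by 32 tall; upright slot in the middle of its top, 8 mm wide (x), 48 long (y), 20 deep, its mouth bevelled 1.5 mm. Origin: centre of its underside, z up. With the tile fully home the tile's centre is 51 mm above this origin; it may lean a few degrees.
- bisque_cup: Terracotta-coloured cup, 66 mm across, 69 tall, standing near the marker block; origin at the centre of its underside. Bystander.
- bisque_beaker: Grey beaker, 65 mm across, 83 tall, standing near the marker block; origin at the centre of its underside. Bystander.
Mind the look-alikes: they are no part of the job. What is shaped like the part that bears teal_tile_mid but blue or purple is not meant.

How it is judged:
By the outcome, as a careful person would: the job done as asked, in the order asked, and still so for the second after the job is handed in, with the robot touching nothing.
It also fails if it takes over 72 s, if anything falls off the work surface, if the arm or the gripper's body presses on something with over 40 N, if the wrist force passes 120 N, or if a joint passes its speed limit or range.

### The arm

A 6-joint arm with a two-finger parallel gripper is mounted at the origin on a cart in front of the work surface, level with it; the furniture and walls round the work are solid. World frame = base frame: x ahead of the robot, y to its left, z up, the work surface at z = 0. Lengths are in m, angles in rad, forces in N, time in s.
With the tool pointing down it reaches from about 0.275 to 1 m from the base axis. Payload 8.4 kg.
Tool frame: the origin (TCP) lies on the centre line of the jaws, within the pads' length; the fingertips stand 17 mm ahead of it and the grasp point (between the pads) lies 2 mm behind it (bot.tcp_to_tips is the z of the fingertips in the tool frame, in m); z points along the fingers, y is the line along which they close (so a half turn about z gives the same grasp; the last joint's range is limited). The gripper opens to 85 mm and grips with 20 to 120 N. Pads are 22 mm wide; open, the fingers measure 114 mm over their backs; the gripper's body (76 mm by 85 mm) begins 54 mm behind the grasp point. The pads swing forward as they close: fully open they stand 13 mm farther back than shut.
Start: joints at [1.103, 0.353, 1.633, -0, 1.155, -0.002], TCP at [0.281, 0.558, 0.248] pointing down, gripper open.
Joint ranges: [-2.63, 2.63], [-0.92, 2.1], [0.06, 2.66], [-1.3, 4.44], [0, 2.69], [-3.02, 3.02]. Speed limits (rad/s): [2.22, 2.22, 2.79, 3.14, 3.14, 3.14].

### API

Orientations are given as a unit quaternion [x, y, z, w].
In Python, from workcell import bot, hand, kinematics, get_obs, vision, hand_in gives the robot as it stands. The module is installed in compiled form; this text tells all that it offers. Calls block until the motion is done:
- bot.reach(position, orientation): joint-space move of the TCP to a pose.
- bot.servo_line(position, ori=None, velocity=0.15): straight line of the TCP; ori=None keeps the orientation; velocity is the mean speed in m/s.
- bot.goto_joints(angles): joint-space move.
- hand.move_gripper(opening, strength=None): finger opening in m; strength is the grip in N (None keeps the last); returns when the fingers have stopped.
- bot.dwell(seconds).
- kinematics.solve_ik(position, orientation): joint angles nearest the present ones, or None.
- get_obs(): the state.
- vision.read_camera(name): name is "side" or "top" or "wrist"; returns a dict with "frame" (384x512x3 uint8, red, green, blue), "intrinsics" (3x3 intrinsics, pixels), "view" (4x4, takes a point from world to camera coordinates). Camera axes: x right, y down, z forward; pixel columns grow to the right and rows downward; lengths in m; the calibration is good to about 2 mm. A picture is of the moment at which its call begins. There is no depth.
A pose or a line that the arm cannot do raises bot.IKError and nothing moves.
- hand_in(): hands the job in; it is judged then, once.
The state is a dict: "time_s": time; "joint_pos": joint angles; "joint_vel": joint speeds; "joint_efforts": joint torques, N m; "position": TCP position; "orientation": TCP orientation; "wrist_force": force on the tool from outside, world axes, zero at the start; "ft_torque": the same for the moment, N m; "gripper_width": finger opening in m; "grip_force": force on a finger pad.
Only numpy, scipy, OpenCV 4.12 (cv2) and the standard library are available. Lean on these libraries where they do the work, as an engineer would, in place of code of your own. Each camera call takes 0.05 s, during which the arm holds its last target. There are 200 camera calls.

## Working session

There is one attempt and no reset: what is moved stays moved. The work goes in short steps, each a Python script; the robot and the scene stay as the last script left them, time stands still between calls to the robot, and variables do not carry over. Pictures are saved under pics/ and viewed, at most 10 in all, crops included, and the job is handed in when it is done.

```bash
mkdir -p pics; python3 - <<'E'
from workcell import vision,get_obs
import cv2,numpy as np,pickle
d={}
for n in("side","top","wrist"):
    d[n]=vision.read_camera(n)
    c=np.linalg.inv(d[n]["view"]); print(n,c[:3,3].round(3),c[:3,2].round(2),d[n]["intrinsics"][0,0])
pickle.dump(d,open("d0.pkl","wb"))
for n in("side","top"):
    cv2.imwrite(f"pics/{n}0.png",cv2.resize(d[n]["frame"][:,:,::-1],(800,600),interpolation=cv2.INTER_CUBIC))
o=get_obs();print(o["time_s"],o["orientation"],o["wrist_force"])
E
```

```text
side [ 0.299 -0.772  0.704] [ 0.29  0.67 -0.69] 391.7544762322797
top [ 0.44  -0.193  0.975] [ 0.11  0.01 -0.99] 438.7342222463242
wrist [0.21  0.594 0.372] [ 0.28 -0.14 -0.95] 315.97978748519404
0.15 [ 2.30796796e-01  9.73001824e-01 -5.23139514e-04 -1.28811771e-04] [-0.33699471  0.64449961 -1.4551383 ]
```

View pics/side0.png

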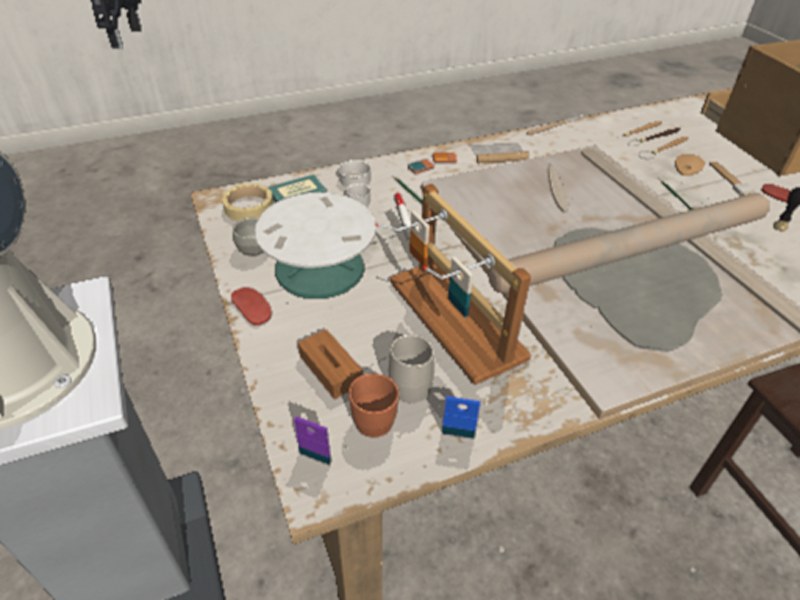

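View pics/top0.png

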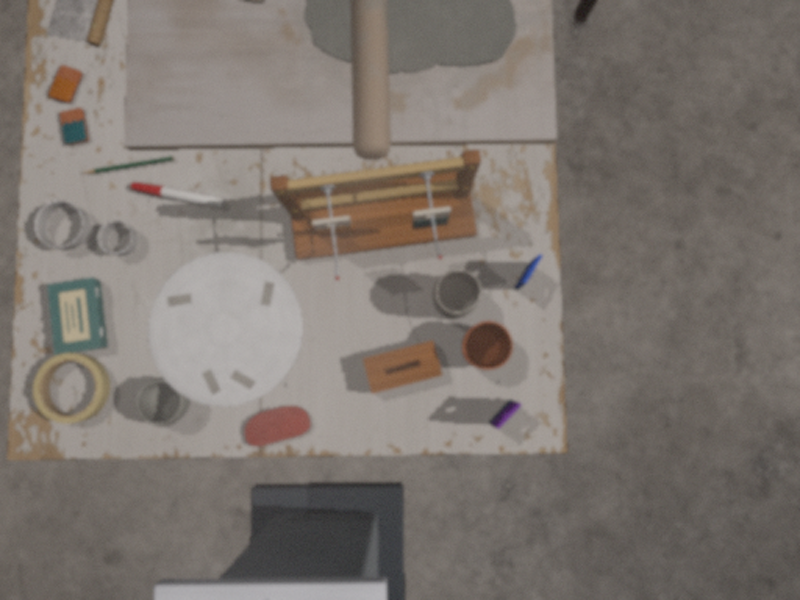

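Teal candidates: the tile on the right wire at side (460,288) / top (432,215). The others are amber on the left wire, side (420,245), and blue (461,417) and purple (312,440) lying on the table. I choose the right-wire tile and check it in close crops.

```bash
python3 - <<'E'
import cv2,pickle
d=pickle.load(open("d0.pkl","rb"))
t=d["top"]["frame"][95:245,170:340,::-1]; cv2.imwrite("pics/topc.png",cv2.resize(t,None,fx=4,fy=4,interpolation=cv2.INTER_CUBIC))
t=d["side"]["frame"][110:260,185:345,::-1]; cv2.imwrite("pics/sidec.png",cv2.resize(t,None,fx=4,fy=4,interpolation=cv2.INTER_CUBIC))
E
```

```text
(no output)
```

View pics/topc.png

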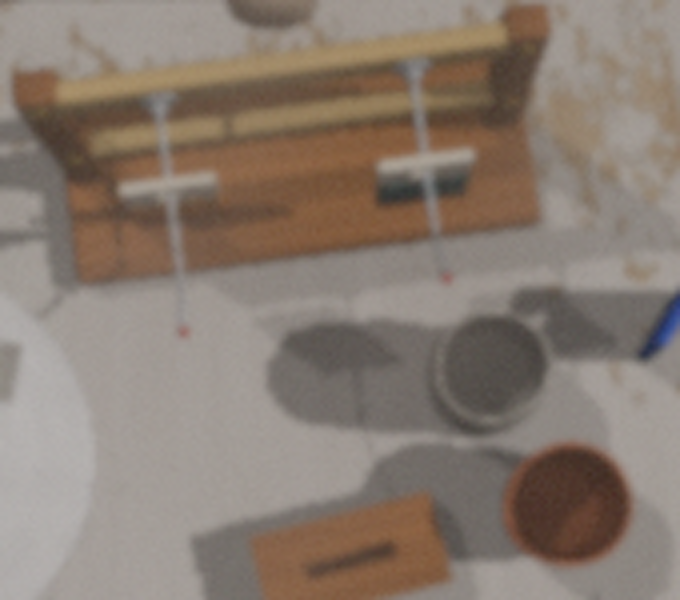

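View pics/sidec.png

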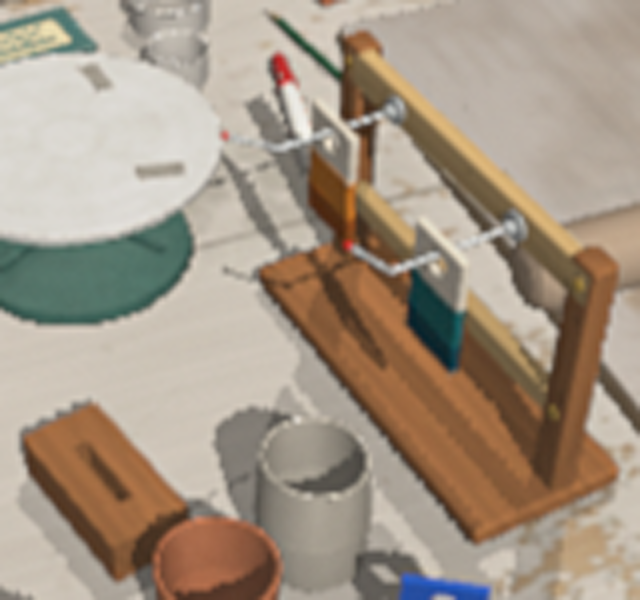

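Crops confirm it: teal glaze on the right wire. In the side crop its bend is at (391,270) and its bead at (348,245). In the top crop the bead is at (447,279) and the block slot centre about (351,561). Now I fit the poses.

```bash
cat > h.py <<'E'
import numpy as np
def proj(c,P):
    P=np.atleast_2d(P); q=c["view"][:3,:3]@P.T+c["view"][:3,3:4]; q=c["intrinsics"]@q; return (q[:2]/q[2]).T
def T(x,y,yaw,P):
    c,s=np.cos(yaw),np.sin(yaw); P=np.array(P,float); return np.array([x+c*P[0]-s*P[1],y+s*P[0]+c*P[1],P[2]])
E
python3 - <<'E'
import pickle
from scipy.optimize import least_squares
from h import *
d=pickle.load(open("d0.pkl","rb"))
off={"top":(170,95),"side":(185,110)}
def px(n,u,v): return (np.array([u,v])+.5)/4-.5+off[n]
def bead(y,a): return [-.08-.04*np.cos(a),y,.17+.04*np.sin(a)]
R=[("side",513,228,lambda p:[-.003,-.06,.17]),("side",395,110,lambda p:[-.003,.06,.17]),
("top",412,68,lambda p:[-.003,-.06,.17]),("top",160,103,lambda p:[-.003,.06,.17]),
("top",80,283,lambda p:[-.055,.126,.018]),("top",537,222,lambda p:[-.055,-.126,.018]),
("side",265,270,lambda p:[-.055,.126,.018]),("side",478,522,lambda p:[-.055,-.126,.018]),
("top",183,332,lambda p:bead(.06,p[4])),("top",447,279,lambda p:bead(-.06,p[3])),
("side",224,136,lambda p:bead(.06,p[4])),("side",348,245,lambda p:bead(-.06,p[3])),
("side",391,270,lambda p:[-.08,-.06,.17]),("side",283,150,lambda p:[-.08,.06,.17]),
("side",437,267,lambda p:[-p[5]-.0025,-.06,.164]),("top",426,159,lambda p:[-p[5],-.06,.178])]
f=lambda p:np.concatenate([proj(d[n],T(*p[:3],g(p)))[0]-px(n,u,v) for n,u,v,g in R])
r=least_squares(f,[.75,-.2,0,.6,.6,.045],loss="soft_l1");print(r.x.round(4),np.degrees(r.x[2:5]).round(1));print(f(r.x).reshape(-1,2).round(1).tolist())
p=r.x; print("bend R",T(*p[:3],[-.08,-.06,.17]),"tile",T(*p[:3],[-p[5],-.06,.139]))
B=[("top",250,542,[.025,.05,.032]),("top",430,493,[.025,-.05,.032]),("top",450,578,[-.025,-.05,.032]),
("side",25,437,[-.025,.05,.032]),("side",95,405,[.025,.05,.032]),("side",187,512,[.025,-.05,.032]),("side",118,550,[-.025,-.05,.032]),
("top",351,561,[0,0,.032]),("side",105,472,[0,0,.032])]
g=lambda p:np.concatenate([proj(d[n],T(*p,P))[0]-px(n,u,v) for n,u,v,P in B])
b=least_squares(g,[.5,-.2,0],loss="soft_l1");print(b.x.round(4),np.degrees(b.x[2]));print(g(b.x).reshape(-1,2).round(1).tolist())
E
```

```text
[ 0.6666 -0.16    0.1186  0.7797  0.5039  0.049 ] [ 6.8 44.7 28.9]
[[0.4, -0.5], [0.2, 0.1], [0.1, 0.3], [-0.2, 0.0], [0.9, -0.3], [-0.4, -0.1], [-0.8, -0.4], [-0.8, 1.2], [0.3, 0.0], [-0.2, 0.1], [0.5, 0.1], [0.2, 0.0], [0.6, -0.0], [-0.5, -0.7], [0.3, -1.3], [0.1, 0.4]]
bend R [ 0.59425634 -0.22908538  0.17      ] tile [ 0.62498939 -0.2254242   0.139     ]
[ 0.4419 -0.1878  0.2519] 14.430776002146015
[[0.0, -0.5], [0.1, -0.6], [1.3, 0.8], [-0.8, 0.3], [0.1, -0.7], [0.8, -1.3], [-1.0, -0.5], [0.4, -0.1], [-0.2, -0.1]]
```

```bash
cat >> h.py <<'E'
RX=[.6666,-.16,.1186]; BX=[.4419,-.1878,.2519]
def Q(yaw): return [-np.sin(yaw/2),np.cos(yaw/2),0,0]
def F(bot,get_obs,n=8,dt=.02):
    a=[]
    for _ in range(n): a.append(get_obs()["wrist_force"]); bot.dwell(dt)
    return np.mean(a,0),np.std(a,0)
E
python3 - <<'E'
from workcell import *
from workcell import bot,hand,vision,get_obs
from h import *
import cv2,pickle
p=T(*RX,[-.049,-.06,.26]); bot.reach(p,Q(RX[2]))
o=get_obs();print(o["time_s"],o["position"]-p,o["gripper_width"]); print(F(bot,get_obs))
w=vision.read_camera("wrist"); pickle.dump(w,open("w1.pkl","wb"))
for P in ([-.08,-.06,.17],[-.049,-.06,.178],[-.049,-.038,.178],[-.049,-.082,.178],[-.1084,-.06,.198]): print(P,proj(w,T(*RX,P))[0]*800/512)
cv2.imwrite("pics/w1.png",cv2.resize(w["frame"][:,:,::-1],(800,600),interpolation=cv2.INTER_CUBIC))
E
```

```text
3.15 [ 2.36718282e-04  7.20946540e-04 -6.58286239e-06] 0.08566568397018971
(array([-0.00939367,  0.24356159, -0.17636699]), array([0.45657366, 0.71907908, 0.50105194]))
[-0.08, -0.06, 0.17] [397.36821157 249.96401012]
[-0.049, -0.06, 0.178] [397.21110267 321.85588408]
[-0.049, -0.038, 0.178] [446.41748074 321.96796911]
[-0.049, -0.082, 0.178] [348.00824954 321.74380708]
[-0.1084, -0.06, 0.198] [397.38763536 191.6237613 ]
```

View pics/w1.png

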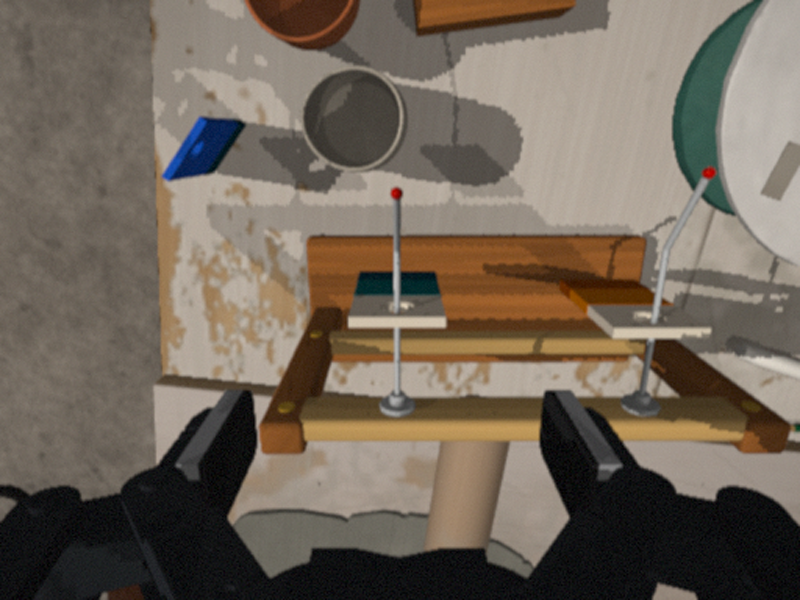

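The wrist view matches the fit: bead at (397,193), tile top edge x 348–445 at y 322, wire at x 397. Descend and grip.

```bash
python3 - <<'E'
from workcell import bot,hand,vision,get_obs
from h import *
q=Q(RX[2])
hand.move_gripper(.060,25)
bot.servo_line(T(*RX,[-.049,-.06,.162]),q,.08)
f0,s=F(bot,get_obs,12);print("pre",f0,s)
hand.move_gripper(.040,25)
o=get_obs();f1,s=F(bot,get_obs,12);print("grip",o["gripper_width"],o["grip_force"],f1-f0)
for dz in (.002,.004,.006):
    bot.servo_line(T(*RX,[-.049,-.06,.162+dz]),q,.02)
    f,s=F(bot,get_obs,12);print(dz,f-f0,get_obs()["gripper_width"])
print(get_obs()["time_s"]); np.save("f0.npy",f)
E
```

```text
pre [-0.05767194 -0.29694434  0.09925958] [0.46386499 0.34688923 0.48108269]
grip 0.04291425998267665 27.353065609931946 [-0.24892258 -0.30574523  1.09213646]
0.002 [ 0.00512428  0.41922207 -0.7607924 ] 0.04361385734985629
0.004 [ 0.24119035  0.53450719 -0.63814293] 0.04350011919412567
0.006 [-0.09694449  0.18326761 -0.75392602] 0.0434923226829947
7.1083
```

```bash
python3 - <<'E'
from workcell import bot,hand,vision,get_obs
from h import *
q=Q(RX[2]); f0=np.load("f0.npy"); a=np.radians(44.7); c=0.; z0=.168-.17
path=[(-x,0) for x in (.056,.063,.070,.075)]+[(-.08-s*np.cos(a),s*np.sin(a)) for s in np.arange(0,.0481,.003)]
for x,z in path:
    bot.servo_line(T(*RX,[x,-.06,.17+z0+z+c]),q,.03)
    for k in range(4):
        f,_=F(bot,get_obs,8); dv=(f-f0)[2]
        print(round(x*1e3,1),round(z*1e3,1),round(c*1e3,2),(f-f0).round(2))
        if abs(dv)<.9: break
        c+=np.clip(dv/5e3,-.001,.001)+np.sign(dv)*.0003
        bot.servo_line(T(*RX,[x,-.06,.17+z0+z+c]),q,.02)
    if abs(dv)>3: print("STOP");break
print(get_obs()["time_s"],get_obs()["gripper_width"])
E
```

```text
-56.0 0.0 0.0 [ 0.33  0.13 -0.13]
-63.0 0.0 0.0 [-0.01  0.17 -0.07]
-70.0 0.0 0.0 [ 0.32 -0.03  0.06]
-75.0 0.0 0.0 [0.11 0.23 0.11]
-80.0 0.0 0.0 [ 0.14  0.27 -0.08]
-82.1 2.1 0.0 [0.29 0.14 0.2 ]
-84.3 4.2 0.0 [ 0.48 -0.04  0.31]
-86.4 6.3 0.0 [ 0.19 -0.08  0.04]
-88.5 8.4 0.0 [0.39 0.06 0.47]
-90.7 10.6 0.0 [-0.02 -0.17 -0.15]
-92.8 12.7 0.0 [ 0.12  0.05 -0.11]
-94.9 14.8 0.0 [ 0.11 -0.09  0.09]
-97.1 16.9 0.0 [ 0.03  0.29 -0.12]
-99.2 19.0 0.0 [ 0.44 -0.07 -0.04]
-101.3 21.1 0.0 [0.15 0.29 0.23]
-103.5 23.2 0.0 [0.1  0.07 0.01]
-105.6 25.3 0.0 [ 0.18 -0.01  0.01]
-107.7 27.4 0.0 [-0.13  0.3  -0.12]
-109.9 29.5 0.0 [ 0.29  0.14 -0.02]
-112.0 31.7 0.0 [ 0.27  0.05 -0.02]
-114.1 33.8 0.0 [ 0.39  0.54 -0.02]
15.6917 0.04358725403503174
```

The tile came off without any contact. Now hover over the block and check.

```bash
python3 - <<'E'
from workcell import bot,hand,vision,get_obs
from h import *
import cv2,pickle
bot.servo_line(T(*RX,[-.15,-.06,.212]),Q(RX[2]),.08)
bot.servo_line(T(*BX,[0,0,.20]),Q(BX[2]),.12)
bot.servo_line(T(*BX,[0,0,.108]),Q(BX[2]),.1)   # tile bottom nominally .046
bot.dwell(.2); print(get_obs()["position"]-T(*BX,[0,0,.108]))
d={n:vision.read_camera(n) for n in("side","wrist")}; pickle.dump(d,open("d2.pkl","wb"))
im=[]
for n in d:
    u,v=proj(d[n],T(*BX,[0,0,.05]))[0].astype(int); u0=max(0,min(u-50,412)); v0=max(0,min(v-70,384-145))
    print(n,u0,v0,{k:((proj(d[n],T(*BX,P))[0]-[u0,v0]+.5)*4-.5).round(0).tolist() for k,P in dict(bl=[-.0025,.022,.046],br=[-.0025,-.022,.046],tl=[-.0025,.022,.124],tr=[-.0025,-.022,.124],sl=[0,.024,.032],sr=[0,-.024,.032]).items()})
    im.append(cv2.resize(d[n]["frame"][v0:v0+145,u0:u0+100,::-1],(400,580),interpolation=cv2.INTER_CUBIC))
cv2.imwrite("pics/h.png",np.hstack(im)); print(get_obs()["time_s"])
E
```

```text
[ 0.00034829 -0.00015285  0.00054577]
side 160 152 {'bl': [178.0, 266.0], 'br': [220.0, 313.0], 'tl': [168.0, 167.0], 'tr': [212.0, 214.0], 'sl': [182.0, 278.0], 'sr': [227.0, 330.0]}
wrist 205 149 {'bl': [341.0, 259.0], 'br': [65.0, 259.0], 'tl': [423.0, 555.0], 'tr': [-14.0, 554.0], 'sl': [344.0, 242.0], 'sr': [62.0, 241.0]}
18.6333
```

View pics/h.png

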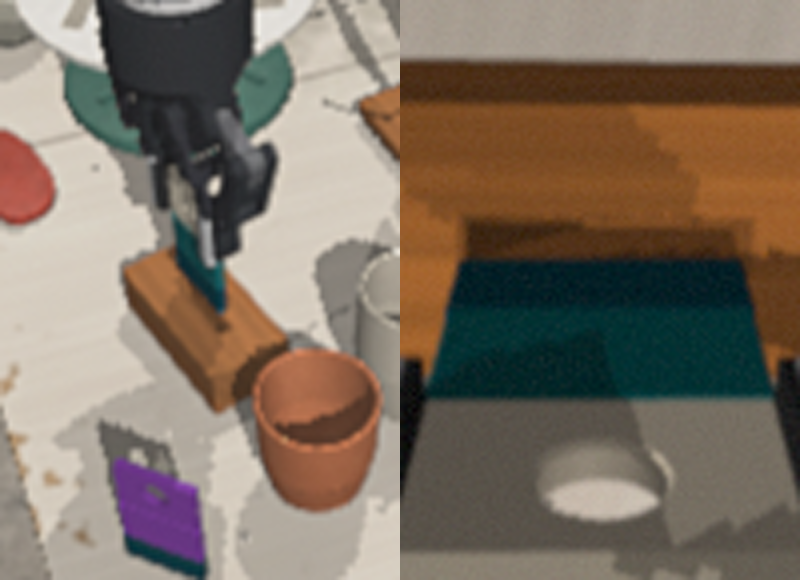

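The wrist view shows the tile's lower edge at x 460–745 and the slot at x 468–750. So the slot lies about 0.8 mm to +y and 0.5 mm to +x of the tile. Shift by that and lower by feel.

```bash
python3 - <<'E'
from workcell import bot,hand,vision,get_obs
from h import *
q=Q(BX[2]); X=[.0005,.0008]
bot.servo_line(T(*BX,[*X,.108]),q,.03); f0,_=F(bot,get_obs,12)
z=.108
for z in [.100,.096,.093,.090,.087,.084,.081,.078,.076,.0752,.0746,.074,.0735,.073,.0725,.072,.0715,.071]:
    bot.servo_line(T(*BX,[*X,z]),q,.03)
    f,_=F(bot,get_obs,6); d=f-f0
    print(z,d.round(2),round(get_obs()["position"][2],4))
    if d[2]>3 or np.hypot(d[0],d[1])>6: print("contact");break
print(get_obs()["time_s"],get_obs()["gripper_width"])
E
```

```text
0.1 [-0.06 -0.15 -0.2 ] 0.1
0.096 [0.27 0.26 0.17] 0.096
0.093 [-0.12  0.42 -0.08] 0.093
0.09 [-0.22  0.21 -0.03] 0.0899
0.087 [-0.21 -0.07 -0.26] 0.087
0.084 [0.09 0.59 0.32] 0.0839
0.081 [0.34 0.29 0.03] 0.0809
0.078 [-0.25  0.42 -0.13] 0.078
0.076 [0.09 0.16 0.45] 0.076
0.0752 [0.43 0.01 0.34] 0.0752
0.0746 [-0.04  0.55 -0.17] 0.0746
0.074 [-1.3   1.53  7.48] 0.0745
contact
23.4833 0.0430069444479512
```

```bash
python3 - <<'E'
from workcell import bot,hand,vision,get_obs
from h import *
import cv2
q=Q(BX[2])
bot.servo_line(T(*BX,[.0005,.0008,.0745]),q,.03)
hand.move_gripper(.058); bot.dwell(.2)
bot.servo_line(T(*BX,[.0005,.0008,.19]),q,.08)
bot.servo_line([.38,-.05,.30],q,.15); bot.dwell(.3)
a=vision.read_camera("side")["frame"][110:260,185:345,::-1]
cv2.imwrite("pics/e.png",cv2.resize(a,None,fx=4,fy=4,interpolation=cv2.INTER_CUBIC)); print(get_obs()["time_s"],F(bot,get_obs)[0])
E
```

```text
27.5583 [-0.26695236  0.21144288 -0.36623219]
```

View pics/e.png

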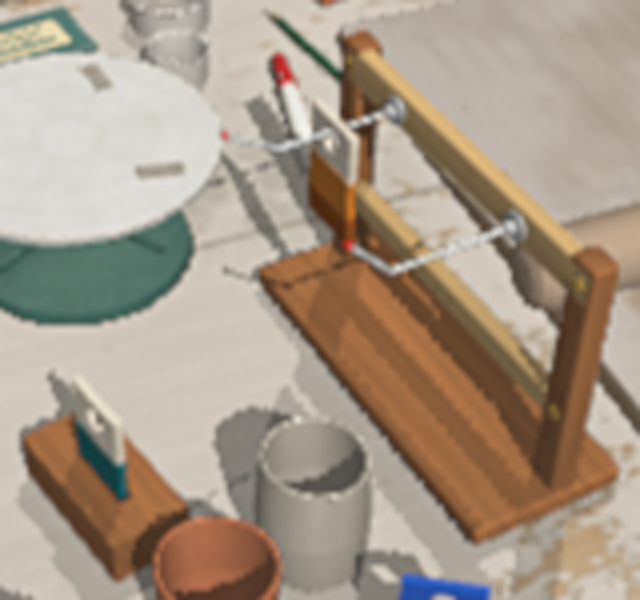

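The teal tile stands upright in the slot at (100,440). The amber tile still hangs at (333,170), the right wire is unbent, and the cup and beaker have not moved.

```bash
python3 -c "
from workcell import hand_in
print(hand_in())"
```

```text
the job is handed in; nothing more can be done
None
```

The teal tile came off the right wire with no contact felt above sensor noise. It is seated upright in the marker block's slot and released, the amber tile, cup and beaker are untouched, and the job is handed in at about 28 s.

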